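Seat and hold a bayonet test plug in a sensor port

TASK

Lift the red dust cap off the blue sensor dock, put it in the small yellow tray and let go of it. Then take the orange-winged plug from its grey stand, line its two lugs up with the slot in the dock's port, push it in against the spring and twist it a full quarter turn clockwise (seen from above). The twist springs back if released, so finish while still gripping the plug, seated, upright and turned; leave everything else on the bench where it is.

Things in the scene. Friction and masses are not known exactly. Their poses are not given: they have to be found in the camera images.
- port (a point): Centre of the keyhole in the steel top plate (8 mm thick) of the blue dock, on the plate's top face, 60 mm above the table; z up, x along the slot. Keyhole: a slot 46 mm long (x), 13 mm wide, with a 24 x 24 mm square opening in its middle. Covered by the red cap at the start.
- dock: Fixed blue sensor dock: 64 x 64 mm block, 60 mm tall, on an aluminium foot 104 (x) x 84 x 12 mm; dark connector stub on its +x side, small green lamp on its -x side. Origin under its centre, z up, x along the port's slot.
- plunger (a joint): Spring plunger in the port, m: 0 up, grows as the plug pushes it down (4 N at first, 7 N at 8.5 mm). The plug meets it with plug_grip 38.5 mm above port; from 5 mm of push (33.5 mm above port) its lugs are under the plate and free to turn; at 8.5 mm (30 mm above port) its flange meets the plate. Turn the plug while pushed in between these.
- turntable (a joint): Brass sprung turntable on the plunger that the plug's lugs drive, rad: 0 at rest, grows clockwise seen from above, stop at 1.571; the return spring grows from 0.035 to 0.145 N m. Some 0.1 rad of play: the plug turns a little more than the table.
- cap_grip (a point): Centre of the grip wing of the red plastic dust cap, 36 mm above the cap's lower edge, z up. Wing: upright, 40 mm long (x), 16 mm thick (y), 48 mm tall. Cap: 120 g, 76 x 76 mm, loosely set over the dock's top (skirt reaches 6 mm down round it, 2 mm clearance); lifts straight off.
- plug_grip (a point): Centre of the orange grip wing (40 mm along x, 16 mm thick, 48 mm tall; z up) of the 180 g plug: 24 mm above the top of its black flange (60 mm across, 6 mm thick), 54 mm above its foot. Under the flange a steel neck 20 mm across and, at the foot, the lugs: a cross-bar 42 mm long (x), 9 wide, 12.5 tall, round below. Half a turn looks the same. Hangs by its flange in the grey stand.
- stand: Fixed grey square stand that carries the plug, 68 x 68 x 36 mm on a black 90 x 90 mm foot, with a 48 mm square well; origin under its centre, z up.
- tray: Fixed small yellow open tray 140 x 140 mm, walls 30 mm high and 4 mm thick, floor 4 mm; origin under its centre, z up.
- spare_sensor: Loose bystander: blue 50 mm sensor cube with a steel stub, no port; origin under its centre; must be left alone
- grease: Loose bystander: grey jar with white lid, 50 mm across, 60 mm tall; origin under its centre; must be left alone
- brass_coupler: Loose bystander: standing brass fitting, 32 mm across, 40 mm tall; origin under its centre; must be left alone
- steel_collar: Loose bystander: steel ring 40 mm across, 18 mm tall; origin under its centre; must be left alone
- screwdriver: Loose bystander: screwdriver lying on the table; origin under its middle; must be left alone
- carton: Loose bystander: cardboard box 90 x 120 x 70 mm; origin under its centre; must be left alone
Mind the look-alikes: they are no part of the job. What is shaped like the part that bears plug_grip but pink or purple is not meant.

How it is judged:
By the outcome, as a careful person would: the job done as asked, in the order asked, and still so for the second after the job is handed in, while the arm keeps its last pose, push and grip.
It also fails if it takes over 64 s, if anything falls off the work surface, if the arm or the gripper's body presses on something with over 40 N, if the wrist force passes 120 N, or if a joint passes its speed limit or range.

ROBOT

A 6-joint arm with a two-finger parallel gripper is mounted at the origin on the work surface. World frame = base frame: x ahead of the robot, y to its left, z up, the work surface at z = 0. Lengths are in m, angles in rad, forces in N, time in s.
With the tool pointing down it reaches from about 0.3 to 0.875 m from the base axis. Payload 4.2 kg.
Tool frame: the origin (TCP) lies on the centre line of the jaws, within the pads' length; the fingertips stand 17 mm ahead of it and the grasp point (between the pads) lies 2 mm behind it; z points along the fingers, x is the direction in which the jaws open and shut, and the axes are right-handed (so a half turn about z gives the same grasp; the last joint's range is limited). The gripper opens to 85 mm and grips with 20 to 120 N. Pads are 22 mm wide; open, the fingers measure 114 mm over their backs; the gripper's body (76 mm by 85 mm) begins 54 mm behind the grasp point. The pads swing forward as they close: fully open they stand 13 mm farther back than shut.
Start: joints at [1.285, 0.32, 1.565, -0, 1.257, -0.02], TCP at [0.151, 0.555, 0.216] pointing down, gripper open.
Joint ranges: [-3.11, 3.11], [-0.84, 2.01], [0.21, 2.61], [-1.34, 4.49], [0.05, 2.63], [-2.56, 2.56]. Speed limits (rad/s): [2.57, 2.57, 3.14, 3.14, 3.14, 3.14].

INTERFACE

Orientations are given as a rotation vector (axis times angle).
In Python, from rig import monitor, eyes, close_job gives the robot as it stands.
- The arm moves only by the tool move_arm, never from a script. Its argument "steps" is a list of rows, each a list of 5 numbers: the gripper command: -1 is shut, 1 is fully open, values between are in proportion, then the shift along the tool's x, y, z in cm, then the turn about the tool's z in degrees. In form: [[hand, tx, ty, tz, roll], ...]. A call has 1 to 12 rows; each row shifts and turns the commanded pose from where the row before left it, along the tool's axes as they then stand; what a row does not reach is not made up. A row lasts 1/10 s, in which the tool goes at most 50 mm and 8.59 degrees, less where a joint would pass 70% of its speed; a pose out of reach is approached as far as the arm can. A call with a gripper value outside its range is refused whole. The fingers move at their own pace and stop on an object; "squeeze" is the grip in N (left out, the last holds). Time passes only in rows, so rows that do not move let the fingers close. It gives the time, the measured TCP pose, the force and the opening at its end, in the units of the state.
- monitor.read_state(): the state, without advancing time (a new reading comes with each control period).
- eyes.capture(name): name is "scene" or "top"; returns the picture (480x640x3 uint8, blue, green, red); there is no depth.
- eyes.calibration(name): a dict with "fx", "fy", "cx", "cy" (pixels), "extrinsics" (4x4, takes a point from camera to world coordinates). Camera axes: x right, y up, looking along -z (the intrinsics and any distortion apply to the point x, -y, -z); pixel columns grow to the right and rows downward; lengths in m; the calibration is good to about 2 mm. A picture is of the moment at which its call begins. calibration takes no time and is no camera call.
- close_job(): hands the job in, once; it reports no verdict.
The state is a dict: "clock": time; "joints": joint angles; "qvel": joint speeds; "joint_torque": joint torques, N m; "position": TCP position; "tool_rot": TCP orientation; "force": force on the tool from outside, world axes, zero at the start; "torque": the same for the moment, N m; "gripper_width": opening from 0.0 (shut) to 1.0 (fully open).
Only numpy, scipy, OpenCV 4.12 (cv2) and the standard library are available. Lean on these libraries where they do the work, as an engineer would, in place of code of your own. Each camera call takes 0.05 s, during which the arm holds its last target. There are 200 camera calls.

## Working session

There is one attempt and no reset: what is moved stays moved. The work goes in short steps, Python scripts to look and compute and a tool call to move; the robot and the scene stay as the last step left them, time stands still between calls to the robot, and variables do not carry over. Pictures are saved under pics/ and viewed, about 8 in all and at most 12, crops included, and the job is handed in when it is done.

Besides the shell and the picture viewer there is one more tool, called after "Emit:" as name(argument=value, ...) on one line, values as JSON. move_arm: Moves the arm, as the interface text tells. Its arguments: {"type":"object","properties":{"steps":{"type":"array","items":{"type":"array","items":{"type":"number"}}},"squeeze":{"type":"number"}},"required":["steps"]}

```bash
mkdir -p pics; cat > h.py <<'E'
import numpy as np, cv2
from rig import monitor, eyes, close_job
def cal(n):
    c=eyes.calibration(n); return c, np.array(c["extrinsics"])
def ray(n,u,v):
    c,E=cal(n); K=np.array([[c["fx"],0,c["cx"]],[0,c["fy"],c["cy"]],[0,0,1.]])
    d=c.get("distortion",c.get("dist"))
    p=cv2.undistortPoints(np.array([[[u,v]]],float),K,None if d is None else np.array(d,float))[0,0]
    r=E[:3,:3]@np.array([p[0],-p[1],-1]); return E[:3,3],r/np.linalg.norm(r)
def onz(n,u,v,z):
    o,r=ray(n,u,v); return o+r*(z-o[2])/r[2]
def proj(n,P):
    c,E=cal(n); q=E[:3,:3].T@(np.array(P)-E[:3,3]); return c["cx"]+c["fx"]*q[0]/-q[2], c["cy"]-c["fy"]*q[1]/-q[2]
E
python3 - <<'E'
from h import *
for n in("scene","top"):
    im=eyes.capture(n); cv2.imwrite(f"pics/{n}0.png",im); print(n,eyes.calibration(n))
print(monitor.read_state())
E
```

```text
scene {'fx': 468.01590063213933, 'fy': 468.01590063213933, 'cx': 324.7983900234675, 'cy': 251.66497503210218, 'extrinsics': array([[ 0.74079234, -0.49905783,  0.44963095,  0.9839981 ],
       [ 0.67170789,  0.54442855, -0.5024003 , -0.43415734],
       [ 0.00593487,  0.67419495,  0.73852958,  0.72552374],
       [ 0.        ,  0.        ,  0.        ,  1.        ]])}
top {'fx': 457.5915948858078, 'fy': 457.5915948858078, 'cx': 310.82325030022764, 'cy': 240.98981112032595, 'extrinsics': array([[-0.01750564,  0.9893699 , -0.14436328,  0.44203538],
       [-0.99980793, -0.01604892,  0.01124916,  0.00899787],
       [ 0.0088127 ,  0.14453248,  0.98946081,  0.88935946],
       [ 0.        ,  0.        ,  0.        ,  1.        ]])}
{'clock': 0.1, 'joints': array([ 1.28502160e+00,  3.20234459e-01,  1.56554626e+00, -2.47518233e-06,
        1.25739870e+00, -1.99955856e-02]), 'qvel': array([ 0.00274429, -0.00138922, -0.00353331, -0.00165385, -0.00019612,
        0.00085343]), 'joint_torque': array([-5.83506244e-04, -4.16412807e+01, -2.34704590e+01, -6.27598615e-05,
        4.80787057e-03, -1.14260789e-05]), 'position': array([0.15090244, 0.55438496, 0.21566681]), 'tool_rot': array([ 2.49544560e+00,  1.90694694e+00, -2.00750894e-03]), 'force': array([-0.05369186, -0.24258186,  0.83094956]), 'torque': array([-0.04177406,  0.01587506, -0.06474683]), 'gripper_width': 1.0015999535702704}
```

View pics/scene0.png

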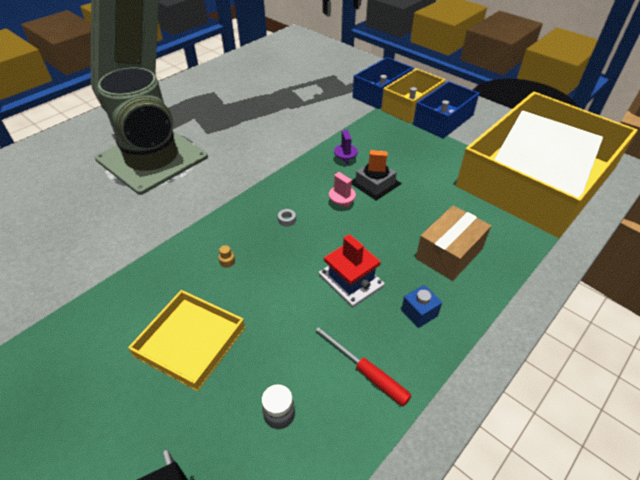

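View pics/top0.png

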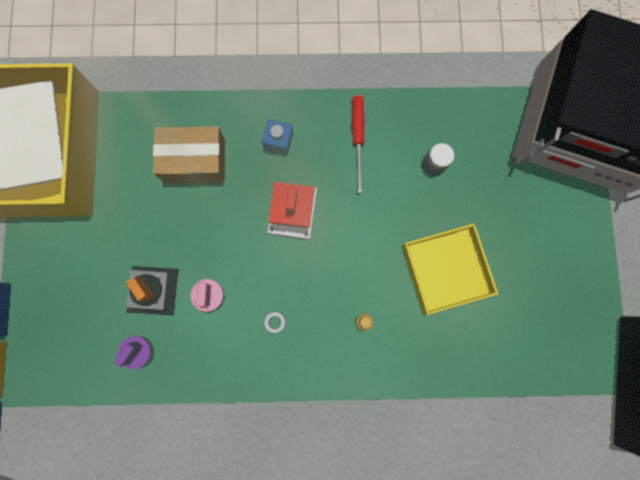

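Scene view: the red cap on its dock is at (352,265), the plug in its stand at (377,170) and the tray at (187,338). Top view: cap (292,207), plug wing (138,289), tray (450,270), with the pink look-alike at (207,295) and the purple one at (133,353). Next I'll take masks and one enlarged composite.

```bash
python3 - <<'E'
from h import *
t=cv2.imread("pics/top0.png"); s=cv2.imread("pics/scene0.png")
def crop(im,x,y,w=66,h=50): return cv2.resize(im[y-h//2:y+h//2,x-w//2:x+w//2],(400,300),interpolation=cv2.INTER_CUBIC)
cv2.imwrite("pics/c1.png",np.vstack([np.hstack([crop(t,292,208),crop(t,145,290)]),np.hstack([crop(s,352,265,92,70),crop(s,377,172)])]))
hsv=cv2.cvtColor(t,cv2.COLOR_BGR2HSV)
def comps(lo,hi,mina=60):
    m=cv2.inRange(hsv,lo,hi)
    for c in cv2.findContours(m,cv2.RETR_EXTERNAL,cv2.CHAIN_APPROX_NONE)[0]:
        if cv2.contourArea(c)>mina: yield c
for nm,lo,hi in(("yellow",(22,120,120),(35,255,255)),("orange",(6,170,150),(14,255,255)),("red",(0,170,90),(5,255,255))):
    for c in comps(lo,hi): print(nm,cv2.contourArea(c),cv2.minAreaRect(c))
E
```

```text
yellow 121.5 ((363.3493347167969, 321.9315490722656), (14.630145072937012, 12.874526023864746), 69.44395446777344)
yellow 5389.0 ((450.7752685546875, 268.4174499511719), (75.38092803955078, 75.38092803955078), 73.3007583618164)
yellow 2206.5 ((36.0, 134.5), (141.0, 72.0), 90.0)
red 422.0 ((358.0, 119.5), (47.0, 10.0), 90.0)
```

View pics/c1.png

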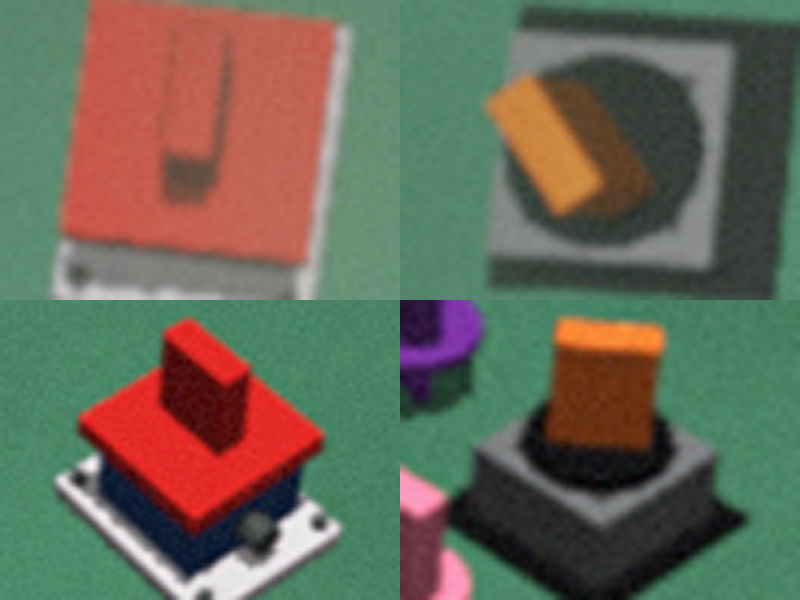

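The composite shows the cap's top face as a clean quad, with the wing along image vertical in the top view. The dock's stub is on its +x side, which is about world +x. The plug's bright orange top face is at crop (548,145), turned roughly 30°. Now I'll turn these into world positions.

```bash
cat >> h.py <<'E'
def rect_world(n,cnt,z):
    P=np.array([onz(n,*p[0],z)[:2] for p in cnt],np.float32)*1000
    return cv2.minAreaRect(P)
def big(m,x,y,r=60):
    k=np.zeros_like(m); k[max(0,y-r):y+r,max(0,x-r):x+r]=255
    cs=cv2.findContours(m&k,cv2.RETR_EXTERNAL,cv2.CHAIN_APPROX_NONE)[0]
    return max(cs,key=cv2.contourArea)
E
python3 - <<'E'
from h import *
t=cv2.imread("pics/top0.png"); s=cv2.imread("pics/scene0.png")
for n,im,c in(("top",t,(292,208)),("scene",s,(352,262))):
    lab=cv2.cvtColor(im,cv2.COLOR_BGR2LAB); hs=cv2.cvtColor(im,cv2.COLOR_BGR2HSV)
    m=cv2.inRange(lab,(0,155,0),(255,255,255)); k=big(m,*c,35)
    if n=="top": print("cap",rect_world(n,k,.066),cv2.contourArea(k))
t_hs=cv2.cvtColor(t,cv2.COLOR_BGR2HSV); lab=cv2.cvtColor(t,cv2.COLOR_BGR2LAB)
print("orange px",t_hs[290,136],t_hs[289,150],lab[290,136],lab[289,150],lab[295,207])
m=cv2.inRange(t_hs,(8,120,160),(18,255,255)); k=big(m,140,289,25); print("plug top",rect_world("top",k,.09),cv2.contourArea(k),cv2.minAreaRect(k))
sh=cv2.cvtColor(s,cv2.COLOR_BGR2HSV)
print("scene orange",sh[154,377]); m=cv2.inRange(sh,(5,150,190),(18,255,255)); k=big(m,377,155,25); print("plug top scene",rect_world("scene",k,.09),cv2.contourArea(k))
# grey stand top
m=cv2.inRange(t_hs,(0,0,110),(180,40,220)); k=big(m,147,290,26); print("stand",rect_world("top",k,.036),cv2.contourArea(k))
m=cv2.inRange(t_hs,(22,120,120),(35,255,255)); k=big(m,450,268,60); print("tray rim",rect_world("top",k,.03))
pm=cv2.inRange(lab,(0,150,0),(255,255,255))
print("pink",rect_world("top",big(pm,207,295,20),.006))
print("purple",rect_world("top",big(pm,133,353,20),.006))
for nm,(u,v) in dict(brass=(364,322),collar=(274,322)).items(): print(nm,onz("top",u,v,.02))
E
```

```text
cap ((631.2262573242188, 34.44322204589844), (73.94805145263672, 74.81475830078125), 82.09563446044922) 1513.0
orange px [ 15 173 204] [18 64 68] [159 147 175] [ 67 129 135] [ 78 140 130]
plug top ((480.33648681640625, 305.48101806640625), (38.865970611572266, 14.955793380737305), 34.79936218261719) 172.0 ((135.3845977783203, 288.576904296875), (21.91065788269043, 8.875203132629395), 56.3099365234375)
scene orange [ 12 202 240]
plug top scene ((480.6349182128906, 307.38201904296875), (36.89052200317383, 15.971879005432129), 35.27664566040039) 52.5
stand ((481.0788879394531, 305.45458984375), (68.13976287841797, 68.45706176757812), 85.66548156738281) 357.0
tray rim ((511.4861755371094, -263.1829833984375), (139.9827423095703, 141.86898803710938), 14.85315990447998)
pink ((468.4892578125, 202.51637268066406), (56.81825637817383, 50.86361312866211), 32.735748291015625)
purple ((365.4045104980469, 335.3514404296875), (58.85905456542969, 58.22459030151367), 74.78199768066406)
brass [ 0.4138932  -0.09782249  0.02      ]
collar [0.41688803 0.07066223 0.02      ]
```

```bash
cat >> h.py <<'E'
from scipy.spatial.transform import Rotation as Rn
def psi():
    x=Rn.from_rotvec(monitor.read_state()["tool_rot"]).as_matrix(); return np.degrees(np.arctan2(x[1,0],x[0,0])), x
def plan(P,ps,frm=None):
    s=monitor.read_state(); p,R=psi(); d=np.array(P)-(s["position"] if frm is None else np.array(frm)); a=np.radians(ps)
    print("clock %.2f psi %.2f tiltz %s pos %s F %s w %.3f"%(s["clock"],p,np.round(R[:,2],4),np.round(s["position"]*1000,1),np.round(s["force"],1),s["gripper_width"]))
    print("roll %.2f  shift cm after roll"%(p-ps),np.round([100*(d[0]*np.cos(a)+d[1]*np.sin(a)),100*(d[0]*np.sin(a)-d[1]*np.cos(a)),-100*d[2]],2))
E
python3 -c "
from h import *
plan((.631,.034,.2),82.1)"
```

```text
clock 0.10 psi 74.77 tiltz [-4.0e-04 -1.5e-03 -1.0e+00] pos [150.9 554.4 215.7] F [-0.1 -0.2  0.8] w 1.002
roll -7.33  shift cm after roll [-44.95  54.71   1.57]
```

Emit:
move_arm(steps=[[0.2,0,0,0,-7.33],[0.2,-2.25,2.74,0,0],[0.2,-2.25,2.74,0,0],[0.2,-2.25,2.74,0,0],[0.2,-2.25,2.74,0,0],[0.2,-2.25,2.74,0,0],[0.2,-2.25,2.74,0,0],[0.2,-2.25,2.74,0,0],[0.2,-2.25,2.74,0,0],[0.2,-2.25,2.74,0,0],[0.2,-2.25,2.74,0,0]], squeeze=60)

```text
clock: 1.2
position: [0.3921, 0.2929, 0.2161]
tool_rot: [-2.369, -2.063, 0.001]
force: [0.7, 0.6, -0.0]
gripper_width: 0.603
```

Emit:
move_arm(steps=[[0.2,-2.25,2.74,0,0],[0.2,-2.25,2.74,0,0],[0.2,-2.25,2.74,0,0],[0.2,-2.25,2.74,0,0],[0.2,-2.25,2.74,0,0],[0.2,-2.25,2.74,0,0],[0.2,-2.25,2.74,0,0],[0.2,-2.25,2.74,0,0],[0.2,-2.25,2.74,0,0],[0.2,-2.25,2.74,0,0],[0.2,0,0,0,0],[0.2,0,0,0,0]])

```text
clock: 2.4
position: [0.6318, 0.0334, 0.2154]
tool_rot: [-2.369, -2.06, 0.002]
force: [0.4, -0.5, 0.4]
gripper_width: 0.598
```

```bash
python3 -c "
from h import *
plan((.631,.034,.091),82.1)"
```

```text
clock 2.40 psi 82.02 tiltz [-2.e-03  5.e-04 -1.e+00] pos [631.8  33.4 215.4] F [ 0.4 -0.5  0.4] w 0.598
roll -0.08  shift cm after roll [ 0.05 -0.08 12.44]
```

Emit:
move_arm(steps=[[0.2,0,-0.08,2.5,0],[0.2,0,0,2.5,0],[0.2,0,0,2.5,0],[0.2,0,0,2.0,0],[0.2,0,0,1.5,0],[0.2,0,0,1.4,0],[0.2,0,0,0,0],[-1,0,0,0,0],[-1,0,0,0,0],[-1,0,0,0,0],[-1,0,0,0,0],[-1,0,0,0,0]], squeeze=60)

```text
clock: 3.6
position: [0.632, 0.0343, 0.0936]
tool_rot: [2.369, 2.062, 0.004]
force: [-0.7, 1.7, 5.6]
gripper_width: 0.158
```

```bash
python3 -c "
from h import *
plan((.631,.034,.22),82.1)
cv2.imwrite('pics/s2.png',eyes.capture('scene'))"
```

```text
clock 3.60 psi 82.08 tiltz [ 2.3e-03  8.0e-04 -1.0e+00] pos [632.   34.3  93.6] F [-0.7  1.7  5.6] w 0.158
roll -0.02  shift cm after roll [ -0.04  -0.09 -12.64]
```

View pics/s2.png

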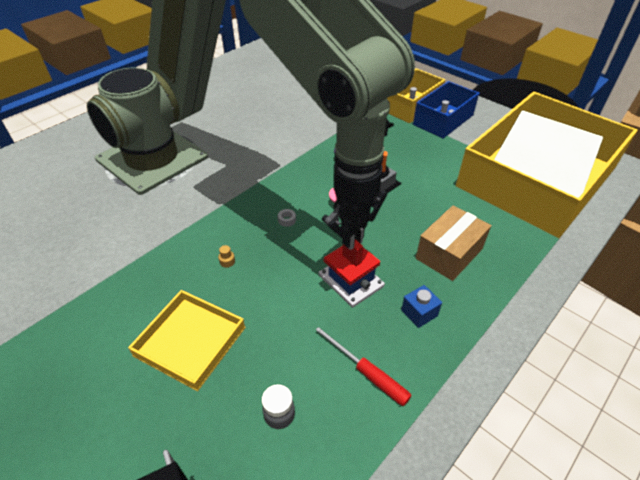

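The jaws are closed on the cap wing at (352,245). I'll lift it straight up and check.

Emit:
move_arm(steps=[[-1,0,0,-0.3,0],[-1,0,0,-0.5,0],[-1,0,0,-1,0],[-1,0,0,-1.5,0],[-1,0,0,-2,0],[-1,0,0,-2,0],[-1,0,0,-2,0],[-1,0,0,-1.5,0],[-1,0,0,-1,0],[-1,0,0,0,0],[-1,0,0,0,0]])

```text
clock: 4.75
position: [0.6308, 0.0338, 0.2099]
tool_rot: [-2.369, -2.063, 0.001]
force: [-0.1, -0.3, -1.0]
gripper_width: 0.156
```

```bash
python3 -c "
from h import *
plan((.511,-.263,.15),74.9)"
```

```text
clock 4.75 psi 82.10 tiltz [-0.001 -0.    -1.   ] pos [630.8  33.8 209.9] F [-0.1 -0.3 -1. ] w 0.156
roll 7.20  shift cm after roll [-31.78  -3.84   5.99]
```

```bash
python3 -c "
from h import *
plan((.511,-.263,.15),82.1)"
```

```text
clock 4.75 psi 82.10 tiltz [-0.001 -0.    -1.   ] pos [630.8  33.8 209.9] F [-0.1 -0.3 -1. ] w 0.156
roll -0.00  shift cm after roll [-31.04  -7.79   5.99]
```

Emit:
move_arm(steps=[[-1,-2.0,-0.5,0,0],[-1,-3.1,-0.78,0,0],[-1,-3.1,-0.78,0,0],[-1,-3.1,-0.78,0,0],[-1,-3.1,-0.78,0,0],[-1,-3.1,-0.78,0,0],[-1,-3.1,-0.78,0,0],[-1,-3.1,-0.78,0,0],[-1,-3.1,-0.78,0,0],[-1,-3.1,-0.78,0,0],[-1,-1.14,-0.27,0,0],[-1,0,0,0,0]])

```text
clock: 5.95
position: [0.5105, -0.2637, 0.2094]
tool_rot: [-2.37, -2.059, 0.001]
force: [0.0, 0.4, -1.6]
gripper_width: 0.156
```

Emit:
move_arm(steps=[[-1,0,0,2.5,0],[-1,0,0,2.5,0],[-1,0,0,2.5,0],[-1,0,0,2.5,0],[-1,0,0,2.5,0],[-1,0,0,1.5,0],[-1,0,0,1,0],[-1,0,0,0.8,0],[-1,0,0,0.4,0],[-1,0,0,0,0]])

```text
clock: 6.95
position: [0.5116, -0.2626, 0.0483]
tool_rot: [-2.369, -2.063, -0.0]
force: [-0.3, 0.5, -0.9]
gripper_width: 0.16
```

```bash
python3 -c "
from h import *
plan((.511,-.263,.0435),82.1)
cv2.imwrite('pics/s3.png',eyes.capture('scene'))"
```

```text
clock 6.95 psi 82.12 tiltz [-0.e+00  3.e-04 -1.e+00] pos [ 511.6 -262.6   48.3] F [-0.3  0.5 -0.9] w 0.160
roll 0.02  shift cm after roll [-0.05 -0.05  0.48]
```

View pics/s3.png

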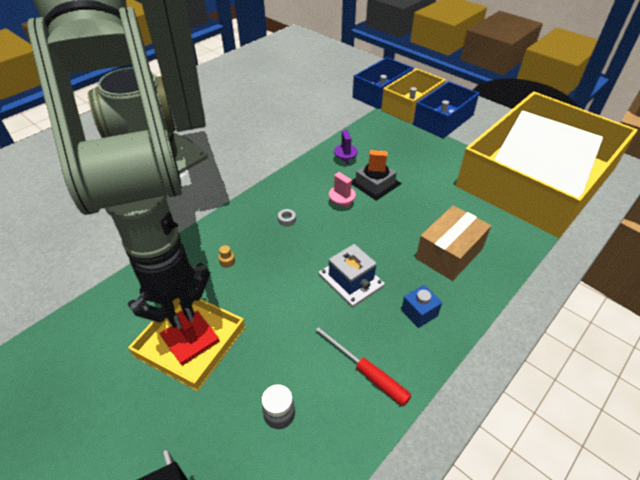

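The cap is held just above the middle of the tray, at (188,338), and the keyhole is now bare at (352,262). I'll lower it a bit more, release and retreat.

Emit:
move_arm(steps=[[-1,0,0,0.3,0],[-1,0,0,0.15,0],[-1,0,0,0,0],[0,0,0,0,0],[0,0,0,0,0],[0,0,0,0,0],[0,0,0,-1,0],[0,0,0,-2,0],[0,0,0,-3,0],[0,0,0,-3.5,0],[0,0,0,-3.5,0],[0,0,0,-3,0]])

```text
clock: 8.2
position: [0.5117, -0.263, 0.2069]
tool_rot: [2.367, 2.062, 0.002]
force: [-0.2, -0.2, -0.1]
gripper_width: 0.502
```

```bash
python3 - <<'E'
from h import *
t=eyes.capture("top"); s=eyes.capture("scene"); cv2.imwrite("pics/t4.png",t); cv2.imwrite("pics/s4.png",s)
def crop(im,x,y,w=66,h=50): return cv2.resize(im[y-h//2:y+h//2,x-w//2:x+w//2],(400,300),interpolation=cv2.INTER_CUBIC)
cv2.imwrite("pics/c4.png",np.vstack([np.hstack([crop(t,292,212),crop(s,352,266)]),np.hstack([crop(t,450,270,132,100),crop(s,188,338,132,100)])]))
hs=cv2.cvtColor(t,cv2.COLOR_BGR2HSV); print(hs[200:224:2,280:306:2,2]); print(hs[200:224:2,280:306:2,1])
plan((.4805,.3055,.2),125)
E
```

```text
[[193 193 186 170 180 198 202 198 167 150 189 190 190]
 [193 192 183 188 201 204 202 201 198 174 192 189 191]
 [193 194 183 194 203 205 204 202 203 190 190 191 192]
 [194 192 175 200 202 204 203 203 203 190 191 192 193]
 [195 195 177 201 203 205 202 204 202 188 192 190 190]
 [196 194 189 192 203 206 204 205 201 189 190 193 191]
 [195 193 196 179 201 206 203 195 190 192 192 193 193]
 [197 194 193 171 204 206 205 193 193 192 192 192 193]
 [197 196 197 186 199 200 198 190 193 192 192 194 191]
 [194 196 197 194 194 195 194 194 194 194 192 192 195]
 [148 158 167 176 185 191 193 193 193 193 192 193 194]
 [ 99  95  89 105 111 122 127 147 158 167 172 180 186]]
[[  3   3   7  63 102 109 105 109  92  22   5   4   5]
 [  3   4   3  91 110 104 110 107 107  34   5   3   5]
 [  3   4   6  99 106 104 106 106 107  28   5   4   3]
 [  3   1  13 106 112 108 107 106  99  20   5   4   5]
 [  3   5  27 108 112 108 109 108  91   9   4   4   5]
 [  3   1   8  44 108 109 108  91  76   4   3   5   5]
 [  3   4   4  10 107 109 107  29   9   4   5   7   3]
 [  1   4   3  16 113 110  97  13   4   5   5   5   4]
 [  3   4   4   7  40  50  58   5   3   3   5   7   4]
 [  1   3   5   3   4   4   4   3   5   4   5   4   5]
 [ 12   3   2   3   4   5   4   5   4   4   5   5   4]
 [ 75  56  46  41  30  23  20  14  15   8   4   7   4]]
clock 8.30 psi 82.10 tiltz [ 0.0097 -0.0051 -0.9999] pos [ 513.8 -264.1  209.8] F [-0.4  0.1 -0.7] w 0.501
roll -42.90  shift cm after roll [48.57 29.95  0.98]
```

View pics/c4.png

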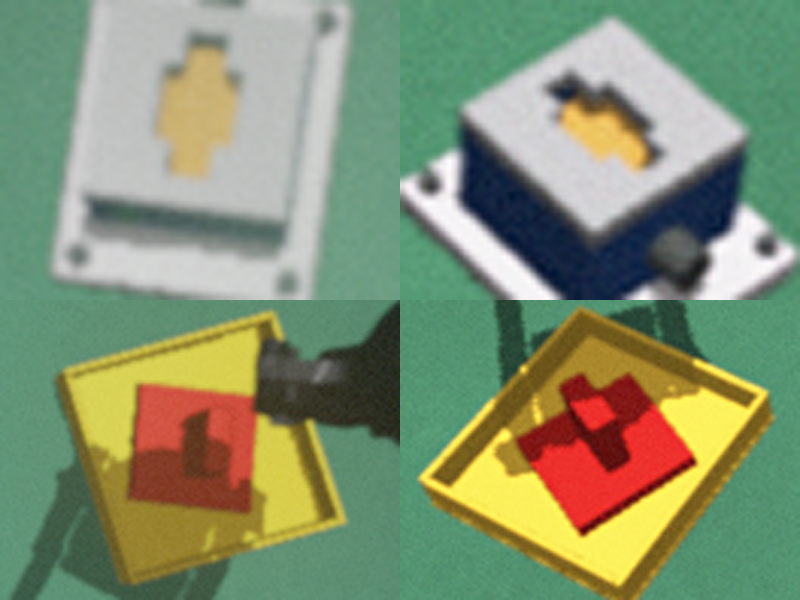

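The cap lies flat and released in the tray (lower crops), and the keyhole shows clearly in both upper crops. I'll measure the port next, then go to the plug.

```bash
python3 - <<'E'
from h import *
for n,f,(x,y),r in(("top","t4",(291,210),11),("scene","s4",(352,260),18)):
    im=cv2.imread(f"pics/{f}.png"); k=6
    x0,y0=x-30,y-30; c=cv2.resize(im[y0:y0+60,x0:x0+60],None,fx=k,fy=k,interpolation=cv2.INTER_CUBIC)
    hs=cv2.cvtColor(c,cv2.COLOR_BGR2HSV)
    plate=np.median(hs[...,2][(hs[...,1]<15)&(hs[...,2]>150)]); print(n,plate)
    m=((hs[...,1]>50)|(hs[...,2]<plate*.82)).astype(np.uint8)*255
    cs,h=cv2.findContours(m,cv2.RETR_LIST,cv2.CHAIN_APPROX_NONE)
    for q in cs:
        if 2500<cv2.contourArea(q)<30000 and abs(cv2.boundingRect(q)[0]+cv2.boundingRect(q)[2]/2-180)<70:
            P=np.array([onz(n,(p[0][0]+.5)/k-.5+x0,(p[0][1]+.5)/k-.5+y0,.06)[:2] for p in q],np.float32)*1000
            M=cv2.moments(P.reshape(-1,1,2)); print(n,cv2.contourArea(P.reshape(-1,1,2)),"centroid",M["m10"]/M["m00"],M["m01"]/M["m00"],cv2.minAreaRect(P))
plan((.4805,.306,.2),125)
E
```

```text
top 192.0
top 718.7135292853491 centroid 595.0003315871896 39.81338231148211 ((594.3739624023438, 39.51353073120117), (62.67671203613281, 13.651518821716309), 80.82896423339844)
top 790.6598904430284 centroid 632.886901531631 34.62231813120835 ((632.984130859375, 34.51272201538086), (23.759281158447266, 45.801029205322266), 82.49661254882812)
scene 212.0
scene 901.0861897410941 centroid 632.4453770204415 36.55651766273088 ((632.5524291992188, 36.457054138183594), (25.476362228393555, 47.8751335144043), 79.26290893554688)
clock 8.30 psi 82.10 tiltz [ 0.0097 -0.0051 -0.9999] pos [ 513.8 -264.1  209.8] F [-0.4  0.1 -0.7] w 0.501
roll -42.90  shift cm after roll [48.61 29.97  0.98]
```

Emit:
move_arm(steps=[[0,0,0,0,-8.58],[0,0,0,0,-8.58],[0,0,0,0,-8.58],[0,0,0,0,-8.58],[0,0,0,0,-8.58],[0,2.43,1.5,0,0],[0,3.24,2.0,0,0],[0,3.24,2.0,0,0],[0,3.24,2.0,0,0],[0,3.24,2.0,0,0],[0,3.24,2.0,0,0],[0,3.24,2.0,0,0]])

```text
clock: 9.5
position: [0.5165, 0.0183, 0.1937]
tool_rot: [1.506, 2.752, -0.058]
force: [1.0, -0.5, 0.1]
gripper_width: 0.503
```

Emit:
move_arm(steps=[[0,3.24,2.0,0,0],[0,3.24,2.0,0,0],[0,3.24,2.0,0,0],[0,3.24,2.0,0,0],[0,3.24,2.0,0,0],[0,3.24,2.0,0,0],[0,3.24,2.0,0,0],[0,2.43,1.5,0,0],[0,1.62,1.0,0,0],[0,0,0,0,0],[0,0,0,0,0],[0,0,0,0,0]])

```text
clock: 10.7
position: [0.512, 0.3293, 0.1833]
tool_rot: [1.508, 2.751, -0.059]
force: [0.2, 0.2, 0.1]
gripper_width: 0.503
```

```bash
python3 -c "
from h import *
plan((.4805,.3062,.067),125)
cv2.imwrite('pics/s5.png',eyes.capture('scene'))"
```

```text
clock 10.70 psi 122.57 tiltz [-0.0144 -0.0348 -0.9993] pos [512.  329.3 183.3] F [0.2 0.2 0.1] w 0.503
roll -2.43  shift cm after roll [-0.08 -3.91 11.63]
```

Emit:
move_arm(steps=[[0,0,0,0,0],[0,0,0,0,0],[0,0,0,0,0]])

```text
clock: 11.05
position: [0.5121, 0.3302, 0.1834]
tool_rot: [1.507, 2.751, -0.057]
force: [-0.3, 0.1, -0.5]
gripper_width: 0.5
```

```bash
python3 -c "
from h import *
plan((.4805,.3062,.067),125)
s=monitor.read_state();print(s['joints'].round(3),s['qvel'].round(3),s['joint_torque'].round(1))
cv2.imwrite('pics/s5.png',eyes.capture('scene'))"
```

```text
clock 11.05 psi 122.60 tiltz [-0.014  -0.0339 -0.9993] pos [512.1 330.2 183.4] F [-0.3  0.1 -0.5] w 0.500
roll -2.40  shift cm after roll [-0.16 -3.96 11.64]
[ 0.565  0.411  1.51  -0.022  1.251 -1.567] [ 0.004  0.003 -0.001  0.001  0.     0.001] [ -0.1 -46.  -22.9  -0.1   0.1  -0. ]
```

View pics/s5.png

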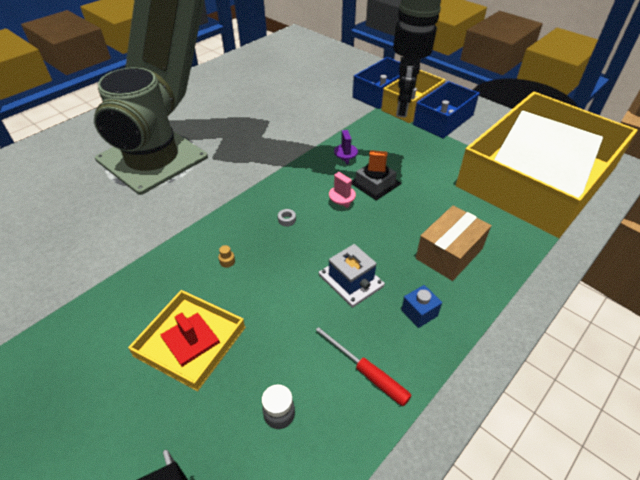

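The gripper is at (408,100), beyond the stand, tilted about 2° and some 4 cm too far. The last call was apparently issued while the arm was still swinging. I'll make a gentle correction and see how the tilt behaves.

Emit:
move_arm(steps=[[0,0,0,0,-1.2],[0,0,0,0,-1.2],[0,0,0,0,0],[0,0,-0.5,0,0],[0,0,-1,0,0],[0,0,-1,0,0],[0,0,-1,0,0],[0,0,-0.4,0,0],[0,0,0,0,0],[0,0,0,0,0]])

```text
clock: 12.1
position: [0.4802, 0.3084, 0.1847]
tool_rot: [1.448, 2.783, -0.056]
force: [0.3, 0.1, -0.6]
gripper_width: 0.499
```

```bash
python3 -c "
from h import *
plan((.4805,.3062,.067),125)
s=monitor.read_state();print(s['joints'].round(4),s['qvel'].round(3)); print(proj('scene',s['position']))"
```

```text
clock 12.10 psi 125.03 tiltz [-0.0134 -0.0335 -0.9993] pos [480.2 308.4 184.7] F [ 0.3  0.1 -0.6] w 0.499
roll 0.03  shift cm after roll [-0.2  -0.1  11.77]
[ 0.5631  0.3497  1.6025 -0.0226  1.2187 -1.6107] [ 0.002  0.011 -0.009  0.     0.001 -0.001]
(np.float64(382.12274316140304), np.float64(115.31714311452512))
```

Gentle moves keep the tilt, so it sits in the commanded pose. One short test to learn what caused it: a fast roll from rest.

Emit:
move_arm(steps=[[0,0,0,0,-8.58],[0,0,0,0,-8.58],[0,0,0,0,-8.58],[0,0,0,0,0],[0,0,0,0,0],[0,0,0,0,0]])

```text
clock: 12.7
position: [0.4801, 0.3084, 0.1844]
tool_rot: [-0.795, -3.034, 0.057]
force: [0.8, -0.5, -0.3]
gripper_width: 0.5
```

```bash
python3 -c "
from h import *
plan((.4805,.3062,.067),125)
s=monitor.read_state();print(s['joints'].round(4),s['qvel'].round(3))"
```

```text
clock 12.70 psi 150.64 tiltz [-0.0141 -0.034  -0.9993] pos [480.1 308.4 184.4] F [ 0.8 -0.5 -0.3] w 0.500
roll 25.64  shift cm after roll [-0.2  -0.1  11.74]
[ 0.5632  0.3503  1.6025 -0.0226  1.219  -2.0579] [-0.    -0.003  0.002 -0.    -0.001 -0.011]
```

Emit:
move_arm(steps=[[0,0,0,0,8.5],[0,0,0,0,8.5],[0,0,0,0,8.5],[0,0,0,-2,0],[0,0,0,-3.5,0]])

```text
clock: 13.2
position: [0.4795, 0.3093, 0.2376]
tool_rot: [-1.447, -2.788, 0.066]
force: [0.4, 0.4, 0.5]
gripper_width: 0.5
```

```bash
python3 -c "
from h import *
plan((.4805,.3062,.067),125)
eyes.capture('top');eyes.capture('scene')
plan((.4805,.3062,.067),125)"
```

```text
clock 13.20 psi 125.18 tiltz [-0.0194 -0.0373 -0.9991] pos [479.5 309.3 237.6] F [0.4 0.4 0.5] w 0.500
roll 0.18  shift cm after roll [-0.31 -0.1  17.06]
clock 13.30 psi 125.18 tiltz [-0.0061 -0.0288 -0.9996] pos [483.1 311.7 244.1] F [-0.6 -0.1  0.7] w 0.503
roll 0.18  shift cm after roll [-0.3  -0.52 17.71]
```

Emit:
move_arm(steps=[[0,0,0,0,0],[0,0,0,0,0],[0,0,0,0,0],[0,0,0,0,0]])

```text
clock: 13.7
position: [0.4804, 0.3099, 0.2384]
tool_rot: [1.444, 2.787, -0.06]
force: [-0.3, -0.3, 0.8]
gripper_width: 0.501
```

```bash
python3 -c "
from h import *
plan((.4805,.3062,.067),125)
s=monitor.read_state();print(s['joints'].round(4),s['qvel'].round(3))"
```

```text
clock 13.70 psi 125.26 tiltz [-0.0157 -0.035  -0.9993] pos [480.4 309.9 238.4] F [-0.3 -0.3  0.8] w 0.501
roll 0.26  shift cm after roll [-0.31 -0.21 17.14]
[ 0.5651  0.3191  1.5099 -0.0217  1.3446 -1.6156] [-0.001 -0.002 -0.007  0.001  0.001 -0.001]
```

The roll at the tray drove joint 6 past its −2.56 limit (−1.90 − 0.75), which explains the lost 2.4° and the tilt. I'll undo it by mirroring: go back to the same spot and over-roll gently at the +2.56 limit.

```bash
python3 -c "
from h import *
plan((.512,-.263,.24),125.26)"
```

```text
clock 13.70 psi 125.26 tiltz [-0.0157 -0.035  -0.9993] pos [480.4 309.9 238.4] F [-0.3 -0.3  0.8] w 0.501
roll -0.00  shift cm after roll [-48.6  -30.5   -0.16]
```

Emit:
move_arm(steps=[[0,0,0,0,8.5],[0,0,0,0,8.5],[0,0,0,0,8.5],[0,0,0,0,8.5],[0,0,0,0,8.5],[0,-2.4,0.45,0,0],[0,-4,0.73,0,0],[0,-4,0.73,0,0],[0,-4,0.73,0,0],[0,-4,0.73,0,0],[0,-4,0.73,0,0],[0,-4,0.73,0,0]])

```text
clock: 14.9
position: [0.4952, 0.0407, 0.248]
tool_rot: [2.345, 2.066, -0.052]
force: [-0.4, 0.4, 0.2]
gripper_width: 0.501
```

Emit:
move_arm(steps=[[0,-4,0.73,0,0],[0,-4,0.73,0,0],[0,-4,0.73,0,0],[0,-4,0.73,0,0],[0,-4,0.73,0,0],[0,-4,0.73,0,0],[0,-4,0.73,0,0],[0,-2,0.36,0,0],[0,0,0,0,8.5],[0,0,0,0,8.5],[0,0,0,0,8.5],[0,0,0,0,8.5]])

```text
clock: 16.1
position: [0.5118, -0.2621, 0.2577]
tool_rot: [2.843, 1.277, -0.043]
force: [0.1, 0.6, -0.2]
gripper_width: 0.502
```

Emit:
move_arm(steps=[[0,0,0,0,8.5],[0,0,0,0,8.5],[0,0,0,0,8.5],[0,0,0,0,8.5],[0,0,0,0,8.5],[0,0,0,0,8.5],[0,0,0,0,8.5],[0,0,0,0,8.5],[0,0,0,0,8.5],[0,0,0,0,8.5],[0,0,0,0,8.5],[0,0,0,0,8.5]])

```text
clock: 17.3
position: [0.5118, -0.2619, 0.2578]
tool_rot: [2.771, -1.4, 0.002]
force: [-0.2, -0.5, -0.0]
gripper_width: 0.499
```

Emit:
move_arm(steps=[[0,0,0,0,8.5],[0,0,0,0,8.5],[0,0,0,0,8.5],[0,0,0,0,8.5],[0,0,0,0,8.5],[0,0,0,0,8.5],[0,0,0,0,8.5],[0,0,0,0,8.5],[0,0,0,0,8.5],[0,0,0,0,8.5],[0,0,0,0,0],[0,0,0,0,0]])

```text
clock: 18.5
position: [0.5119, -0.2619, 0.258]
tool_rot: [1.115, -2.909, 0.041]
force: [-0.1, 0.8, -0.9]
gripper_width: 0.501
```

```bash
python3 -c "
from h import *
plan((.512,-.263,.24),-170)
s=monitor.read_state();print(s['joints'].round(4),s['qvel'].round(3))"
```

```text
clock 18.50 psi -138.09 tiltz [-0.0147 -0.0336 -0.9993] pos [ 511.9 -261.9  258. ] F [-0.1  0.8 -0.9] w 0.501
roll 31.91  shift cm after roll [ 0.01 -0.11  1.8 ]
[-0.4717  0.2962  1.4939 -0.0375  1.3494  1.9463] [ 0.001 -0.003 -0.003  0.001  0.001  0.006]
```

Emit:
move_arm(steps=[[0,0,0,0,8.5],[0,0,0,0,8.5],[0,0,0,0,8.5],[0,0,0,0,8.5],[0,0,0,0,4],[0,0,0,0,0],[0,0,0,0,0]])

```text
clock: 19.2
position: [0.506, -0.2731, 0.2587]
tool_rot: [0.138, -3.131, 0.031]
force: [0.4, -0.3, -0.2]
gripper_width: 0.5
```

```bash
python3 -c "
from h import *
plan((.512,-.263,.24),-170)
s=monitor.read_state();print(s['joints'].round(4),s['qvel'].round(3))"
```

```text
clock 19.20 psi -174.96 tiltz [-0.0066 -0.02   -0.9998] pos [ 506.  -273.1  258.7] F [ 0.4 -0.3 -0.2] w 0.500
roll -4.96  shift cm after roll [-0.77  0.89  1.87]
[-0.5029  0.2949  1.4939 -0.0212  1.3491  2.5553] [ 0.01   0.001 -0.     0.002 -0.002  0.007]
```

Emit:
move_arm(steps=[[0,0,0,0,4],[0,0,0,0,0],[0,0,0,0,0]])

```text
clock: 19.5
position: [0.498, -0.2863, 0.2587]
tool_rot: [-0.069, 3.137, -0.005]
force: [0.8, 0.6, 0.1]
gripper_width: 0.496
```

```bash
python3 -c "
from h import *
plan((.512,-.263,.24),-170)
s=monitor.read_state();print(s['joints'].round(4),s['qvel'].round(3))"
```

```text
clock 19.50 psi -177.47 tiltz [ 0.004  -0.0032 -1.    ] pos [ 498.  -286.3  258.7] F [0.8 0.6 0.1] w 0.496
roll -7.47  shift cm after roll [-1.78  2.05  1.87]
[-5.4140e-01  2.9320e-01  1.4959e+00 -7.0000e-04  1.3475e+00  2.5563e+00] [ 0.012 -0.001  0.     0.002  0.001  0.004]
```

Tilt is back to about 0.3°. I'll unroll to ψ = 82.3°, translate to the plug, and only then roll the rest, keeping joint 6 in range.

Emit:
move_arm(steps=[[0,0,0,0,-8.5],[0,0,0,0,-8.5],[0,0,0,0,-8.5],[0,0,0,0,-8.5],[0,0,0,0,-8.5],[0,0,0,0,-8.5],[0,0,0,0,-8.5],[0,0,0,0,-8.5],[0,0,0,0,-8.5],[0,0,0,0,-8.5],[0,0,0,0,-8.5],[0,0,0,0,-8.5]])

```text
clock: 20.7
position: [0.4984, -0.2858, 0.2587]
tool_rot: [2.491, -1.914, 0.008]
force: [0.4, -0.8, 0.7]
gripper_width: 0.504
```

Emit:
move_arm(steps=[[0,0,0,0,-8.5],[0,0,0,0,-8.5],[0,0,0,0,-8.5],[0,0,0,0,-8.5],[0,0,0,0,-8.5],[0,0,0,0,-8.5],[0,0,0,0,-8.5],[0,0,0,0,-8.5],[0,0,0,0,-8.5],[0,0,0,0,-8.5],[0,0,0,0,-8.5],[0,0,0,0,-8.5]])

```text
clock: 21.9
position: [0.4984, -0.2858, 0.2588]
tool_rot: [3.051, 0.731, 0.005]
force: [-0.1, -0.5, 0.4]
gripper_width: 0.502
```

Emit:
move_arm(steps=[[0,0,0,0,-8.5],[0,0,0,0,-8.5],[0,0,0,0,-8.5],[0,0,0,0,-8.5],[0,0,0,0,-8.5],[0,0,0,0,-8.5],[0,0,0,0,-4.8],[0,0,0,0,0]])

```text
clock: 22.7
position: [0.4984, -0.2859, 0.2587]
tool_rot: [2.361, 2.065, 0.001]
force: [-0.8, -0.2, -0.1]
gripper_width: 0.498
```

```bash
python3 -c "
from h import *
plan((.4805,.3062,.17),82.3)
s=monitor.read_state();print(s['joints'].round(4),s['qvel'].round(3))"
```

```text
clock 22.70 psi 82.35 tiltz [ 0.004  -0.0033 -1.    ] pos [ 498.4 -285.9  258.7] F [-0.8 -0.2 -0.1] w 0.498
roll 0.05  shift cm after roll [58.44 -9.7   8.87]
[-5.4040e-01  2.9330e-01  1.4958e+00 -8.0000e-04  1.3475e+00 -1.9775e+00] [-0.003 -0.001 -0.001 -0.002  0.002  0.064]
```

Emit:
move_arm(steps=[[0,1.95,-0.32,0.29,0],[0,3.9,-0.65,0.59,0],[0,3.9,-0.65,0.59,0],[0,3.9,-0.65,0.59,0],[0,3.9,-0.65,0.59,0],[0,3.9,-0.65,0.59,0],[0,3.9,-0.65,0.59,0],[0,3.9,-0.65,0.59,0],[0,3.9,-0.65,0.59,0],[0,3.9,-0.65,0.59,0],[0,3.9,-0.65,0.59,0],[0,3.9,-0.65,0.59,0]])

```text
clock: 23.9
position: [0.4832, 0.1702, 0.1892]
tool_rot: [2.363, 2.063, 0.001]
force: [1.4, -0.1, 0.7]
gripper_width: 0.498
```

Emit:
move_arm(steps=[[0,3.9,-0.65,0.59,0],[0,3.9,-0.65,0.59,0],[0,3.9,-0.65,0.59,0],[0,1.95,-0.32,0.29,0],[0,0,0,0,-8.53],[0,0,0,0,-8.53],[0,0,0,0,-8.53],[0,0,0,0,-8.53],[0,0,0,0,-8.53],[0,0,0,0,0],[0,0,0,0,0]])

```text
clock: 25.0
position: [0.4796, 0.3063, 0.1682]
tool_rot: [1.455, 2.779, -0.002]
force: [-0.4, 0.1, 0.2]
gripper_width: 0.5
```

```bash
python3 -c "
from h import *
plan((.4805,.3062,.067),125)
s=monitor.read_state();print(s['joints'].round(4))"
```

```text
clock 25.00 psi 124.74 tiltz [ 0.0035 -0.0034 -1.    ] pos [479.6 306.3 168.2] F [-0.4  0.1  0.2] w 0.500
roll -0.26  shift cm after roll [-0.06  0.06 10.12]
[ 0.5509  0.3442  1.6546 -0.0052  1.1416 -1.6241]
```

Emit:
move_arm(steps=[[0,-0.06,0.06,1.5,-0.26],[0,0,0,2.5,0],[0,0,0,2.5,0],[0,0,0,2,0],[0,0,0,1,0],[0,0,0,0.6,0],[0,0,0,0,0],[-1,0,0,0,0],[-1,0,0,0,0],[-1,0,0,0,0],[-1,0,0,0,0],[-1,0,0,0,0]], squeeze=100)

```text
clock: 26.2
position: [0.4822, 0.3059, 0.0684]
tool_rot: [1.444, 2.783, 0.001]
force: [-2.0, 0.5, 5.8]
gripper_width: 0.144
```

```bash
python3 -c "
from h import *
plan((.4805,.3062,.067),125); print(monitor.read_state()['torque'].round(2))"
```

```text
clock 26.20 psi 125.16 tiltz [ 0.0055 -0.002  -1.    ] pos [482.2 305.9  68.4] F [-2.   0.5  5.8] w 0.144
roll 0.16  shift cm after roll [ 0.12 -0.12  0.14]
[0.08 0.27 0.03]
```

Emit:
move_arm(steps=[[-1,0,0,-0.5,0],[-1,0,0,-1,0],[-1,0,0,-1.5,0],[-1,0,0,-2,0],[-1,0,0,-2,0],[-1,0,0,-2,0],[-1,0,0,-1.2,0],[-1,0,0,-0.5,0],[-1,0,0,0,0],[-1,0,0,0,0]])

```text
clock: 27.2
position: [0.4808, 0.3053, 0.1733]
tool_rot: [1.445, 2.785, -0.005]
force: [0.2, 0.2, -3.0]
gripper_width: 0.143
```

```bash
python3 -c "
from h import *
plan((.6327,.0355,.16),82.3)"
```

```text
clock 27.20 psi 125.17 tiltz [ 0.0022 -0.0045 -1.    ] pos [480.8 305.3 173.3] F [ 0.2  0.2 -3. ] w 0.143
roll 42.87  shift cm after roll [-24.7   18.67   1.33]
```

Emit:
move_arm(steps=[[-1,0,0,0,7.2],[-1,0,0,0,8.5],[-1,0,0,0,8.5],[-1,0,0,0,8.5],[-1,0,0,0,7.2],[-1,0,0,0,2.97],[-1,-1.54,1.17,0,0],[-1,-3.09,2.33,0,0],[-1,-3.09,2.33,0,0],[-1,-3.09,2.33,0,0],[-1,-3.09,2.33,0,0],[-1,-3.09,2.33,0,0]])

```text
clock: 28.4
position: [0.5855, 0.1186, 0.174]
tool_rot: [2.363, 2.065, -0.002]
force: [0.6, 0.2, -2.0]
gripper_width: 0.145
```

Emit:
move_arm(steps=[[-1,-3.09,2.33,0,0],[-1,-3.09,2.33,0,0],[-1,-1.54,1.17,0.5,0],[-1,0,0,0.8,0],[-1,0,0,0,0],[-1,0,0,0,0],[-1,0,0,0,0]])

```text
clock: 29.1
position: [0.6326, 0.0371, 0.1629]
tool_rot: [2.36, 2.066, 0.001]
force: [0.8, 0.1, -1.8]
gripper_width: 0.145
```

```bash
python3 - <<'E'
from h import *
plan((.6327,.0355,.12),82.3); s0=monitor.read_state()['position']
t=eyes.capture("top"); s=eyes.capture("scene"); cv2.imwrite("pics/t6.png",t); cv2.imwrite("pics/s6.png",s)
u,v=map(int,proj("scene",s0)); u2,v2=map(int,proj("top",s0)); print(u,v,u2,v2)
def crop(im,x,y,w=88,h=130): return cv2.resize(im[y-h//2:y+h//2,x-w//2:x+w//2],(400,590),interpolation=cv2.INTER_CUBIC)
cv2.imwrite("pics/c6.png",np.hstack([crop(t,u2,v2),crop(s,352,235)]))
E
```

```text
clock 29.10 psi 82.40 tiltz [ 0.0036 -0.0032 -1.    ] pos [632.6  37.1 162.9] F [ 0.8  0.1 -1.8] w 0.145
roll 0.10  shift cm after roll [-0.16  0.03  4.29]
355 221 287 190
```

View pics/c6.png

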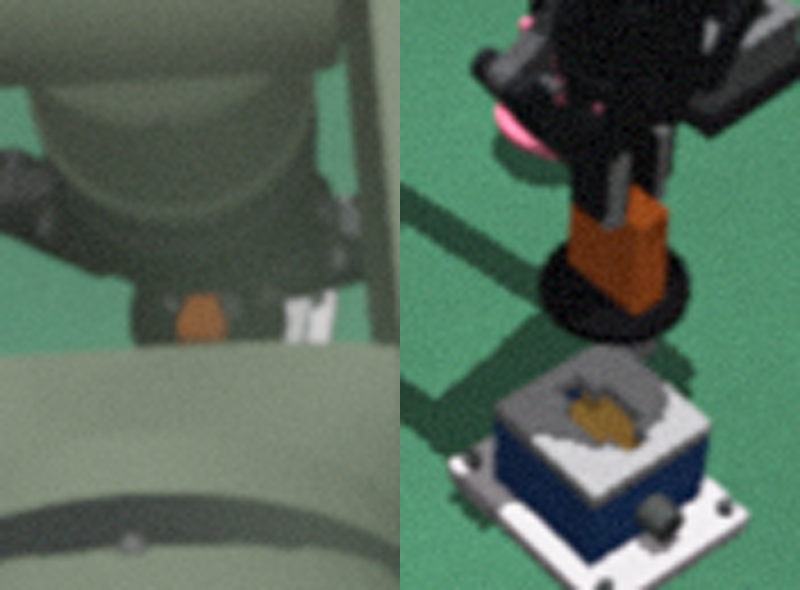

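The plug is held upright over the dock, with its flange at crop (615,285), which is scene pixel ~(355,233), and its lugs above the keyhole. I'll compare the flange extents in the scene view with where they should be over the port as measured in that same view.

```bash
python3 - <<'E'
from h import *
s=cv2.imread("pics/s6.png"); k=6; x0,y0=330,215
c=cv2.resize(s[y0:y0+40,x0:x0+55],None,fx=k,fy=k,interpolation=cv2.INTER_CUBIC)
g=cv2.cvtColor(c,cv2.COLOR_BGR2HSV); 
for row in (8,10,12,14,16,18,20,22): print(row+y0,s[row+y0,334:378,1])
for col in (345,350,355,360): print(col,s[236:252,col,1])
zt=.1605-.024
th=np.linspace(0,2*np.pi,721)
def ext(x,y):
    A=np.array([proj("scene",(x+.03*np.cos(a),y+.03*np.sin(a),z)) for z in(zt,zt-.006) for a in th])
    return A[:,0].min(),A[:,0].max(),A[:,1].max()
print("pred at scene-port",np.round(ext(.6325,.0365),2)); print("pred at TCP",np.round(ext(.6326,.0371),2))
E
```

```text
223 [145 142 144 140 140 145 146 141 120  90  60  43  45  37  46  45  40  42
  40  40  45  46  38  44  47  46  49  57  50  42  52  56  78 121 142 145
 151 145 145 142 142 141 143 142]
225 [142 147 143 144 149 144 125  85  42   9  10  33  41  52  42  48  44  45
  50  48  42  44  46  45  43  48  53  52  54  49  58  43  43  45  87 132
 146 143 144 144 147 145 146 145]
227 [ 84 104 125 136 144 118  68  16  15   4  11  39  45  45  45  47  44  43
  47  46  45  39  38  44  45  48  54  57  52  56  52  48  36  13   9  43
  88 133 141 139 145 148 143 143]
229 [ 68  67  68  69  68  41  10  14   0  12  14  14  19  34  46  41  48  50
  48  48  45  48  42  44  41  50  54  52  60  52  56  53  28  19   9   9
  52 102 140 144 145 144 142 149]
231 [ 71  70  73  67  50  26  13  13   9  11  16  12  13   5  18  32  33  43
  40  49  39  50  43  43  40  51  49  53  52  53  53  54  33  22  20  16
  24  69 121 143 144 143 144 149]
233 [ 71  67  78  69  41  21  10  10   9   9  12  16  10  22  13  12  17  25
  31  42  49  44  41  48  49  50  53  47  55  52  55  49  32  24  24  19
  23  67 125 148 147 144 144 145]
235 [108  87  75  69  49  27   9  15  14  13   7  11  12   1  14  16  12   8
   9  25  26  40  43  51  49  51  45  57  60  51  50  43  33  25  20  18
  21  62 122 146 147 143 144 144]
237 [152 149 141 106  73  41  15   5  10   3  13   5   5  15  14  10  14  16
  12  16   7  26  23  34  41  54  51  50  43  35  34  25  23  22  27  17
  50 109 146 150 147 143 143 147]
345 [ 21   5  15  18  19  12   6  41  64  74  71  73  84  96 104 102]
350 [ 15  14  15  23  26  27  21  16  15  49  88 109 104 105 105 108]
355 [ 29  26  19  23  27  23  20  24  17  25  73 101 107  97 105 102]
360 [ 54  51  52  29  28  23  19  21   7  37  60  67  74  81  99 102]
pred at scene-port [337.27 371.24 246.87]
pred at TCP [337.54 371.5  246.71]
```

```bash
python3 -c "
from h import *
plan((.6328,.0353,.121),82.3)"
```

```text
clock 29.20 psi 82.38 tiltz [ 0.0044 -0.0033 -1.    ] pos [632.9  36.8 163.2] F [ 0.  -0.4 -3. ] w 0.143
roll 0.08  shift cm after roll [-0.15  0.02  4.22]
```

Emit:
move_arm(steps=[[-1,-0.15,0,0.5,0.08],[-1,0,0,1,0],[-1,0,0,1.2,0],[-1,0,0,1,0],[-1,0,0,0.5,0],[-1,0,0,0,0],[-1,0,0,0,0]])

```text
clock: 29.9
position: [0.6332, 0.0341, 0.1208]
tool_rot: [2.363, 2.062, 0.001]
force: [0.7, -0.4, -1.2]
gripper_width: 0.142
```

Emit:
move_arm(steps=[[-1,0,0,0.3,0],[-1,0,0,0.3,0],[-1,0,0,0.3,0],[-1,0,0,0.2,0],[-1,0,0,0,0]])

```text
clock: 30.4
position: [0.6328, 0.0341, 0.1093]
tool_rot: [2.363, 2.063, -0.0]
force: [-0.3, 0.5, -2.2]
gripper_width: 0.143
```

```bash
python3 -c "
from h import *
plan((.6328,.0353,.0945),82.3); print(monitor.read_state()['torque'].round(2))"
```

```text
clock 30.40 psi 82.22 tiltz [ 0.0031 -0.0035 -1.    ] pos [632.8  34.1 109.3] F [-0.3  0.5 -2.2] w 0.143
roll -0.08  shift cm after roll [ 0.12 -0.01  1.48]
[-0.04  0.01 -0.01]
```

The lugs are already 7 mm into the plate with no contact force. I'll push on against the spring.

Emit:
move_arm(steps=[[-1,0.05,0,0.3,0],[-1,0,0,0.3,0],[-1,0,0,0.3,0],[-1,0,0,0.3,0],[-1,0,0,0.3,0],[-1,0,0,0.1,0],[-1,0,0,0,0]])

```text
clock: 31.1
position: [0.6334, 0.0346, 0.0942]
tool_rot: [2.363, 2.062, 0.002]
force: [-1.6, -0.4, 3.0]
gripper_width: 0.15
```

```bash
python3 -c "
from h import *
plan((.6328,.0353,.094),82.3); print(monitor.read_state()['torque'].round(2))"
```

```text
clock 31.10 psi 82.22 tiltz [ 0.0045 -0.0035 -1.    ] pos [633.4  34.6  94.2] F [-1.6 -0.4  3. ] w 0.150
roll -0.08  shift cm after roll [ 0.06 -0.07  0.02]
[-0.01  0.15 -0.01]
```

Emit:
move_arm(steps=[[-1,0,0,0.1,0],[-1,0,0,0.1,0],[-1,0,0,0,0]])

```text
clock: 31.4
position: [0.6336, 0.0347, 0.0927]
tool_rot: [2.363, 2.062, 0.003]
force: [-1.3, -0.1, 5.6]
gripper_width: 0.147
```

Emit:
move_arm(steps=[[-1,0,0,0,0]])

```text
clock: 31.5
position: [0.6335, 0.0347, 0.0927]
tool_rot: [2.363, 2.062, 0.003]
force: [-1.0, 0.2, 6.5]
gripper_width: 0.144
```

Emit:
move_arm(steps=[[-1,0,0,0,0]])

```text
clock: 31.6
position: [0.6335, 0.0347, 0.0927]
tool_rot: [2.363, 2.062, 0.003]
force: [-1.6, -0.1, 5.3]
gripper_width: 0.148
```

```bash
python3 - <<'E'
from h import *
plan((.6328,.0353,.094),82.3)
s=eyes.capture("scene"); cv2.imwrite("pics/s7.png",s)
cv2.imwrite("pics/c7.png",cv2.resize(s[215:305,302:402],(660,594),interpolation=cv2.INTER_CUBIC))
E
```

```text
clock 31.60 psi 82.22 tiltz [ 0.0051 -0.0032 -1.    ] pos [633.5  34.7  92.7] F [-1.6 -0.1  5.3] w 0.148
roll -0.08  shift cm after roll [ 0.05 -0.08 -0.13]
```

View pics/c7.png

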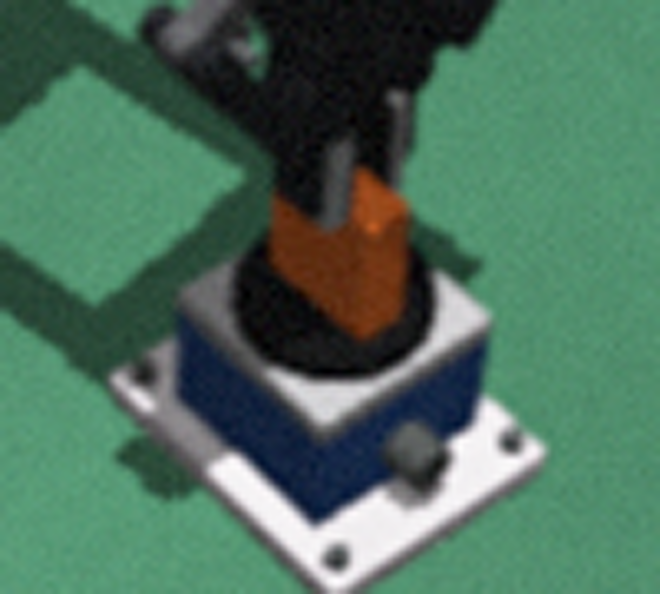

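The flange is almost on the plate and the plug is upright and central, at crop (335,300). I'll back off about 0.8 mm and start the clockwise twist.

Emit:
move_arm(steps=[[-1,0,0,-0.08,0],[-1,0,0,0,4],[-1,0,0,0,6],[-1,0,0,0,6],[-1,0,0,0,6],[-1,0,0,0,0]], squeeze=110)

```text
clock: 32.25
position: [0.6333, 0.0345, 0.0928]
tool_rot: [2.713, 1.574, 0.003]
force: [-1.1, 0.1, 5.0]
gripper_width: 0.138
```

```bash
python3 -c "
from h import *
plan((.633,.035,.0935),-14); print(monitor.read_state()['torque'].round(3))"
```

```text
clock 32.25 psi 60.24 tiltz [ 0.0042 -0.0037 -1.    ] pos [633.3  34.5  92.8] F [-1.1  0.1  5. ] w 0.138
roll 74.24  shift cm after roll [-0.04 -0.04 -0.07]
[-0.044  0.263  0.036]
```

The turntable spring is felt (0.036 N m), so the lugs are driving it. I'll keep turning.

Emit:
move_arm(steps=[[-1,0,0,0,6],[-1,0,0,0,7],[-1,0,0,0,7],[-1,0,0,0,7],[-1,0,0,0,7],[-1,0,0,0,7],[-1,0,0,0,7],[-1,0,0,0,6],[-1,0,0,0,6],[-1,0,0,0,4],[-1,0,0,0,2],[-1,0,0,0,0]])

```text
clock: 33.45
position: [0.6322, 0.035, 0.0925]
tool_rot: [3.135, -0.155, 0.003]
force: [-3.0, 2.3, 4.5]
gripper_width: 0.142
```

```bash
python3 -c "
from h import *
plan((.633,.035,.0935),-14); print(monitor.read_state()['torque'].round(3))"
```

```text
clock 33.45 psi -5.66 tiltz [ 0.0015 -0.0028 -1.    ] pos [632.2  35.   92.5] F [-3.   2.3  4.5] w 0.142
roll 8.34  shift cm after roll [ 0.08 -0.02 -0.1 ]
[0.212 0.735 0.114]
```

Emit:
move_arm(steps=[[-1,0,0,0,2],[-1,0,0,0,2],[-1,0,0,0,2],[-1,0,0,0,0],[-1,0,0,0,0]])

```text
clock: 33.95
position: [0.6321, 0.0351, 0.0925]
tool_rot: [3.123, -0.318, 0.003]
force: [-2.0, 2.4, 5.5]
gripper_width: 0.141
```

```bash
python3 -c "
from h import *
plan((.633,.035,.0935),-14); print(monitor.read_state()['torque'].round(3))"
```

```text
clock 33.95 psi -11.62 tiltz [ 0.0014 -0.0026 -1.    ] pos [632.1  35.1  92.5] F [-2.   2.4  5.5] w 0.141
roll 2.38  shift cm after roll [ 0.09 -0.01 -0.1 ]
[0.301 0.756 0.037]
```

Emit:
move_arm(steps=[[-1,0,0,0,2],[-1,0,0,0,1],[-1,0,0,0,0],[-1,0,0,0,0]])

```text
clock: 34.35
position: [0.6321, 0.0351, 0.0925]
tool_rot: [3.114, -0.4, 0.003]
force: [-2.9, 1.4, 5.8]
gripper_width: 0.139
```

```bash
python3 -c "
from h import *
plan((.633,.035,.0935),-17); print(monitor.read_state()['torque'].round(3))"
```

```text
clock 34.35 psi -14.62 tiltz [ 0.0014 -0.0026 -1.    ] pos [632.1  35.1  92.5] F [-2.9  1.4  5.8] w 0.139
roll 2.38  shift cm after roll [ 0.09 -0.02 -0.1 ]
[0.293 0.741 0.133]
```

Emit:
move_arm(steps=[[-1,0,0,0,2],[-1,0,0,0,1],[-1,0,0,0,0],[-1,0,0,0,0]])

```text
clock: 34.75
position: [0.632, 0.0352, 0.0925]
tool_rot: [3.102, -0.48, 0.003]
force: [-2.8, 1.0, 4.7]
gripper_width: 0.14
```

```bash
python3 - <<'E'
from h import *
plan((.633,.035,.0935),-17); print(monitor.read_state()['torque'].round(3))
T=[]
for i in range(3):
    s=eyes.capture("scene"); T.append(np.r_[monitor.read_state()['torque'][2],monitor.read_state()['force'][2]])
print(np.round(T,3))
cv2.imwrite("pics/s8.png",s)
cv2.imwrite("pics/c8.png",cv2.resize(s[215:305,302:402],(660,594),interpolation=cv2.INTER_CUBIC))
E
```

```text
clock 34.75 psi -17.60 tiltz [ 0.0012 -0.0026 -1.    ] pos [632.   35.2  92.5] F [-2.8  1.   4.7] w 0.140
roll -0.60  shift cm after roll [ 0.1  -0.01 -0.1 ]
[0.389 0.765 0.221]
[[0.241 4.902]
 [0.195 5.085]
 [0.203 5.702]]
```

View pics/c8.png

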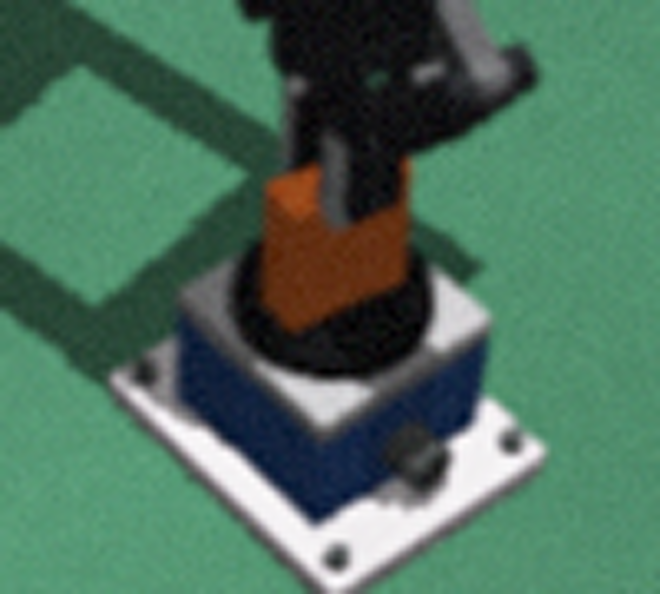

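The wing has turned a quarter turn and the plug is upright with its flange down. Torque rose to ~0.21 N m, above the spring's 0.145, so it appears to be on the stop. I'll add 2° more to confirm and hold.

Emit:
move_arm(steps=[[-1,0,0,0,1],[-1,0,0,0,1],[-1,0,0,0,0],[-1,0,0,0,0],[-1,0,0,0,0]])

```text
clock: 35.4
position: [0.632, 0.0352, 0.0925]
tool_rot: [3.093, -0.533, 0.003]
force: [-3.9, 2.3, 4.9]
gripper_width: 0.138
```

```bash
python3 - <<'E'
from h import *
plan((.633,.035,.0935),-17)
T=[]
for i in range(4):
    s=eyes.capture("scene"); T.append(np.r_[monitor.read_state()['torque'][2],monitor.read_state()['force']])
print(np.round(T,3))
cv2.imwrite("pics/s9.png",s)
E
```

```text
clock 35.40 psi -19.55 tiltz [ 0.0012 -0.0028 -1.    ] pos [632.   35.2  92.5] F [-3.9  2.3  4.9] w 0.138
roll -2.55  shift cm after roll [ 0.1  -0.01 -0.1 ]
[[ 0.489 -3.337  2.044  5.308]
 [ 0.559 -2.61   2.251  5.892]
 [ 0.458 -2.659  1.053  5.752]
 [ 0.472 -3.425  1.45   5.518]]
```

View pics/s9.png

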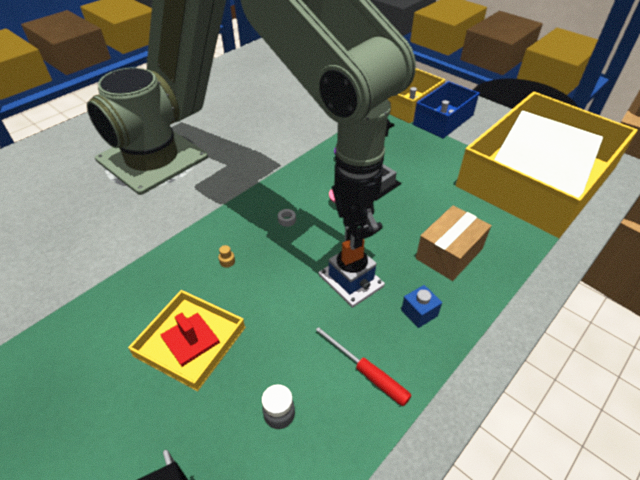

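Another 2° took the torque to about 0.5 N m, so the turntable is hard on its stop. The cap is in the tray and everything else is undisturbed, so I'll hand in.

```bash
python3 -c "
from rig import close_job
print(close_job())"
```

```text
the job is handed in; nothing more can be done
None
```

The job is done and handed in at about 35.6 s of the 64 s. The cap is released flat in the tray. The plug is in the port, pushed against the spring and turned clockwise to the stop, and still gripped.

**Last checks:**
- **Turn:** the gripper turned about 102° after seating, which covers the quarter turn, the play and some grip give. Over the last 2° the torque rose from about 0.21 to about 0.5 N m. The spring alone reaches at most 0.145 N m, so the turntable is on its stop.
- **Seating:** I put the grip centre about 30 mm above the port. That is close to flange contact, within a millimetre or so. Net upward force was about 5.5 N.
- **Upright:** the tool tilt was under 0.3°, and the plug looked upright in the picture.
- **Other items:** those in view in the last scene picture looked unmoved. The pink and purple look-alikes were hidden or nearly hidden behind the arm, so I did not check them at the end.

**What went wrong:** my first move from the tray to the plug drove joint 6 against its range limit, which tilted the tool by about 2° and put it about 4 cm off. I undid this with an opposite over-roll at the other limit before gripping the plug. That meant commanding joint 6 against its limits; the readings taken there stayed inside the range, at most 2.556 of 2.56.

**Disagreement:** the two cameras differed by about 2 mm in y. I used the mean and a direct comparison of plug and port in one view, and the lugs went in without contact force.

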